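Scrape the lab board clean and stack the parts boxes on it

TASK

Clear up the lab bench: using the scraper block, wipe all the loose aluminium offcuts off the black board into its blue trough (do not touch the offcuts with the gripper). Only when the board is clear, set the blue box upright inside the white outline on the board, lined up with it, and stack every yellow box on it, lugs locked fully into the recesses. Leave the scraper standing on its rubber mat, all offcuts in the trough, and leave the small yellow component plug where it is.

Things in the scene. Friction and masses are not known exactly. Their poses are not given: they have to be found in the camera images.
- board: Fixed black work board with small grey dots, its top 45 mm above the table. Origin: on the table under the middle of the top; x, y along its edges, z up. The surface to clear spans x -100..100, y -120..120 mm. Grey rails 10 mm high bound it at x = -100, x = +100 and y = -120 mm (inner faces); at y = +120 mm it is open and drops into the trough.
- trough (a point): Middle of the inner floor of the blue catch trough, fixed to the board along its open edge, at (0, 154, 5) mm in the board's frame, axes as the board's. Inside 200 (x) by 68 (y) mm; its outer walls rise to 55 mm above the table, 10 mm above the board's top.
- bay (a point): Centre of the white outline painted on the board's top (outline 130 mm along x by 80 mm along y, outside edges), at (0, -20, 45) mm in the board's frame, axes as the board's.
- mat_top (a point): Centre of a thin flat black rubber mat on the table, 110 (x) by 80 (y) mm, less than 1 mm thick, the scraper's place.
- scraper_c (a point): Scraper block: orange foot with rubber sole, 56 (x) by 50 (y) by 28 mm high, with an upright wooden handle 40 (x) by 24 (y) mm on the middle of it, from 28 to 70 mm above the sole. 200 to 325 g. This point is 35 mm above the sole, on the middle line. Starts standing on the mat.
- blue_c (a point): Blue lidded parts box, 90 (x) by 60 (y) by 50 mm high, flat underside, 280 to 560 g; on its lid two round black lugs 9 mm high at x = -25 and +25 mm, 16 mm across at the foot and tapering to 11 mm. Point: middle of the box, 25 mm above its underside. Looks the same turned half round.
- yellow1_c (a point): Yellow lidded parts box, 90 (x) by 60 (y) by 50 mm high, 110 to 225 g, same two lid lugs as the blue box; its underside has two recesses, 20 mm square, 11 mm deep, at x = -25 and +25 mm, which drop over the lugs of the lid below (either way round): each box adds 50 mm. Point: middle of the box, 25 mm above its underside. May be absent (None).
- yellow2_c (a point): Yellow lidded parts box, as yellow1. May be absent (None).
- yellow3_c (a point): Yellow lidded parts box, as yellow1. May be absent (None).
- chip1_c (a point): Loose aluminium offcut, 26 by 20 by 12 mm thick, 17 g, lying flat on the board at any yaw. Point at its centre. May be absent (None).
- chip2_c (a point): Loose aluminium offcut, as chip1. May be absent (None).
- chip3_c (a point): Loose aluminium offcut, as chip1. May be absent (None).
- chip4_c (a point): Loose aluminium offcut, as chip1. May be absent (None).
- chip5_c (a point): Loose aluminium offcut, as chip1. May be absent (None).
- chip6_c (a point): Loose aluminium offcut, as chip1. May be absent (None).
- chip7_c (a point): Loose aluminium offcut, as chip1. May be absent (None).
- chip8_c (a point): Loose aluminium offcut, as chip1. May be absent (None).
- plug: Bystander: flat yellow component plug, 45 by 45 by 18 mm high, standing among the boxes. Origin at its underside.
Things that resemble listed ones, but are neither listed nor needed, are in the scene too. What is shaped like the part that bears chip2_c but orange or purple is not meant.

How it is judged:
On the way, in this order (a step that is already met when the one before it is completed fails the run):
1. The scraper is set down to the board's surface (x of scraper_c in the frame of board between -0.1 and 0.1 m and y of scraper_c in the frame of board between -0.12 and 0.13 m and z of scraper_c in the frame of board between 0.07 and 0.092 m), for 0.1 s.
2. All the offcuts are in the trough (x of chip1_c in the frame of board between -0.1 and 0.1 m and y of chip1_c in the frame of board between 0.118 and 0.19 m and z of each of chip1_c, chip2_c, chip3_c, chip4_c, chip5_c, chip6_c, chip7_c, chip8_c in the frame of board below 0.04 m and x of chip2_c in the frame of board between -0.1 and 0.1 m and y of chip2_c in the frame of board between 0.118 and 0.19 m and x of chip3_c in the frame of board between -0.1 and 0.1 m and y of chip3_c in the frame of board between 0.118 and 0.19 m and x of chip4_c in the frame of board between -0.1 and 0.1 m and y of chip4_c in the frame of board between 0.118 and 0.19 m and x of chip5_c in the frame of board between -0.1 and 0.1 m and y of chip5_c in the frame of board between 0.118 and 0.19 m and x of chip6_c in the frame of board between -0.1 and 0.1 m and y of chip6_c in the frame of board between 0.118 and 0.19 m and x of chip7_c in the frame of board between -0.1 and 0.1 m and y of chip7_c in the frame of board between 0.118 and 0.19 m and x of chip8_c in the frame of board between -0.1 and 0.1 m and y of chip8_c in the frame of board between 0.118 and 0.19 m), for 0.2 s.
3. The blue box stands inside the outline on the clear board (all of step 2 and x of blue_c in the frame of bay between -0.02 and 0.02 m and y of blue_c in the frame of bay between -0.015 and 0.015 m and z of blue_c in the frame of bay between 0.021 and 0.029 m and angle between the x axis of blue_c and the x axis of bay, either way round below 0.2 rad and angle between blue_c's own z axis and vertical below 0.06 rad), for 0.2 s.
At the end, for the whole second after the job is handed in: All offcuts in the trough; blue box upright in the outline (within 20 mm along, 15 mm across, 0.2 rad); each yellow box locked upright over it (within 8 mm, 0.12 rad, height within 4 mm of a locked level); scraper upright within 28 mm of the mat's centre; component plug not moved (all of step 3 and x of yellow1_c in the frame of blue_c between -0.008 and 0.008 m and y of yellow1_c in the frame of blue_c between -0.008 and 0.008 m and angle between the x axis of each of yellow1_c, yellow2_c, yellow3_c and the x axis of blue_c, either way round below 0.12 rad and angle between each of yellow1_c, yellow2_c, yellow3_c's own z axis and vertical below 0.06 rad and (z of yellow1_c in the frame of blue_c between 0.046 and 0.054 m or z of yellow1_c in the frame of blue_c between 0.096 and 0.104 m or z of yellow1_c in the frame of blue_c between 0.146 and 0.154 m) and x of yellow2_c in the frame of blue_c between -0.008 and 0.008 m and y of yellow2_c in the frame of blue_c between -0.008 and 0.008 m and (z of yellow2_c in the frame of blue_c between 0.046 and 0.054 m or z of yellow2_c in the frame of blue_c between 0.096 and 0.104 m or z of yellow2_c in the frame of blue_c between 0.146 and 0.154 m) and x of yellow3_c in the frame of blue_c between -0.008 and 0.008 m and y of yellow3_c in the frame of blue_c between -0.008 and 0.008 m and (z of yellow3_c in the frame of blue_c between 0.046 and 0.054 m or z of yellow3_c in the frame of blue_c between 0.096 and 0.104 m or z of yellow3_c in the frame of blue_c between 0.146 and 0.154 m) and horizontal distance between scraper_c and mat_top below 0.028 m and angle between scraper_c's own z axis and vertical below 0.08 rad and z of scraper_c in the frame of mat_top between 0.03 and 0.04 m); the robot touches nothing.
It fails at once if The gripper touches an offcut (contact force between the fingers and chip1 above 0.5 N or contact force between the fingers and chip2 above 0.5 N or contact force between the fingers and chip3 above 0.5 N or contact force between the fingers and chip4 above 0.5 N or contact force between the fingers and chip5 above 0.5 N or contact force between the fingers and chip6 above 0.5 N or contact force between the fingers and chip7 above 0.5 N or contact force between the fingers and chip8 above 0.5 N).
It fails at once if The component plug is moved more than 30 mm (distance of plug from where it was at the start of the episode above 0.03 m).
Of chip1, chip2, chip3, chip4, chip5, chip6, chip7, chip8 only 5 to 8 are there at a start; the rules pass over those that are not, and their reading is None.
Of yellow1, yellow2, yellow3 only 2 to 3 are there at a start; the rules pass over those that are not, and their reading is None.
At some moment in a run one of scraper, yellow1, yellow2, yellow3 may be knocked a few centimetres aside while the robot is not near it.
It also fails if it takes over 208 s, if anything falls off the work surface, if the arm or the gripper's body presses on something with over 40 N, if the wrist force passes 120 N, or if a joint passes its speed limit or range.

ROBOT

A 7-joint arm with a two-finger parallel gripper is mounted at the origin on the work surface. World frame = base frame: x ahead of the robot, y to its left, z up, the work surface at z = 0. Lengths are in m, angles in rad, forces in N, time in s.
With the tool pointing down it reaches from about 0.425 to 0.925 m from the base axis. Payload 6.8 kg.
Tool frame: the origin (TCP) lies on the centre line of the jaws, within the pads' length; the fingertips stand 19 mm ahead of it and the grasp point (between the pads) is the TCP; z points along the fingers, y is the line along which they close (so a half turn about z gives the same grasp; the last joint's range is limited). The gripper opens to 88 mm and grips with 3 to 60 N. Pads are 20 mm wide; open, the fingers measure 115 mm over their backs; the gripper's body (75 mm by 178 mm) begins 61 mm behind the grasp point.
Start: joints at [-1.233, 0.477, 0.022, 1.555, -0.011, 1.109, -0.083], TCP at [0.291, 0.609, 0.242] pointing down, gripper open.
Joint ranges: [-2.96, 2.96], [-0.34, 2.1], [-1.41, 1.46], [0.24, 2.44], [-1.37, 4.51], [0.17, 1.92], [-2.96, 2.96]. Speed limits (rad/s): [2.39, 2.39, 3.14, 3.14, 3.14, 3.14, 3.14].

INTERFACE

Orientations are given as [roll, pitch, yaw] about the fixed x, y, z axes, in that order (R = Rz(yaw) Ry(pitch) Rx(roll)).
In Python, from station import telemetry, cams, job gives the robot as it stands.
- The arm moves only by the shell command python3 -m jog 'ROWS' [OPENING]. ROWS is JSON, a list of rows, each an object of numbers: "dx", "dy", "dz": the shift along the tool's x, y, z in mm; "spin": the turn about the tool's z in rad. A call has 1 to 5 rows; each row shifts and turns the commanded pose from where the row before left it, along the tool's axes as they then stand; what a row does not reach is not made up. A row lasts 1/8 s, in which the tool goes at most 62.5 mm and 10.7 degrees, less where a joint would pass 70% of its speed; a pose out of reach is approached as far as the arm can. A call with a gripper value outside its range is refused whole. OPENING is the closure, from 0 (fully open) to 1 (shut), set as the call begins (- or left out, the last holds). The fingers move at their own pace and stop on an object; the grip force is fixed at half the most. Time passes only in rows, so rows that do not move let the fingers close. It gives the time, the measured TCP pose, the force, the opening and the grip force at its end, in the units of the state.
- telemetry.observe(): the state, without advancing time (a new reading comes with each control period).
- cams.read_camera(name): name is "scene" or "top" or "wrist"; returns a dict with "img" (480x640x3 uint8, red, green, blue), "depth" (480x640 float32, m along the optical axis (not along the pixel's ray), 0 where there is no reading), "vertical_fov" (degrees; the focal length in pixels is half the picture's height over the tangent of half this angle, whatever the lens; pixels are square), "cx", "cy" (the principal point, pixels), "R" (3x3) and "t" (3): a world point X has camera coordinates R X + t; the wrist camera has in their place "T_tool_cam" (4x4, takes a point from camera to tool coordinates, whose origin is the TCP and whose axes are the flange's). Camera axes: x right, y down, z forward; pixel columns grow to the right and rows downward; lengths in m; the calibration is good to about 2 mm. A picture is of the moment at which its call begins: read the wrist's pose just before it.
- job.finish_job(): hands the job in; it is judged then, once.
The state is a dict: "time_s": time; "joints": joint angles; "qd": joint speeds; "tau": joint torques, N m; "tool_pos": TCP position; "tcp_rot": TCP orientation; "ft_force": force on the tool from outside, world axes, zero at the start; "ft_torque": the same for the moment, N m; "opening": finger opening in m; "grip_force": force on a finger pad.
Only numpy, scipy, OpenCV 4.12 (cv2) and the standard library are available. Lean on these libraries where they do the work, as an engineer would, in place of code of your own. Each camera call takes 0.05 s, during which the arm holds its last target. There are 200 camera calls.

## Working session

There is one attempt and no reset: what is moved stays moved. The work goes in short steps, Python scripts to look and compute and a shell command to move; the robot and the scene stay as the last step left them, time stands still between calls to the robot, and variables do not carry over. Pictures are saved under pics/ and viewed, at most 14 in all, crops included, and the job is handed in when it is done.

```bash
ls; mkdir -p pics; python3 - <<'E'
from station import telemetry,cams
import cv2,numpy as np
print(telemetry.observe())
for n in ["scene","top"]:
    c=cams.read_camera(n); cv2.imwrite(f"pics/{n}0.png",c["img"][:,:,::-1]); np.savez(f"{n}0.npz",**c)
    print(n,c["vertical_fov"],c["cx"],c["cy"],c["R"],c["t"])
E
```

```text
pics
{'time_s': 0.0, 'joints': array([-1.23309361,  0.47777699,  0.02234567,  1.55643429, -0.01154504,
        1.10929733, -0.0830597 ]), 'qd': array([ 0.00010065, -0.00160131, -0.00022367, -0.0004278 , -0.0004326 ,
        0.0003316 ,  0.00044674]), 'tau': array([-1.23350878e-04, -5.82835758e+01,  1.53468847e+00, -2.72606832e+01,
       -5.42603340e-02,  1.69813045e-02,  1.85378367e-04]), 'tool_pos': array([0.290808  , 0.60851838, 0.24070454]), 'tcp_rot': array([-3.13980668e+00,  9.44894207e-05,  2.69582673e+00]), 'ft_force': array([-0.69651699,  0.39366379,  0.56559548]), 'ft_torque': array([-0.04929238,  0.03611758, -0.01781336]), 'grip_force': 0.0, 'opening': 0.08784176096177619}
scene 45.81978933649307 320.65630967799115 241.97558381886458 [[-0.63393487  0.77338025  0.00309404]
 [ 0.45597986  0.37698914 -0.80620194]
 [-0.62466707 -0.5096687  -0.59163237]] [ 0.34722128 -0.18280708  1.50032533]
top 52.55085285962724 313.71755349604433 231.47569375780444 [[-0.01446203 -0.99987044  0.00706715]
 [-0.99513002  0.01370353 -0.09761382]
 [ 0.09750433 -0.00844442 -0.99519928]] [0.00593212 0.5708107  0.87844776]
```

View pics/top0.png

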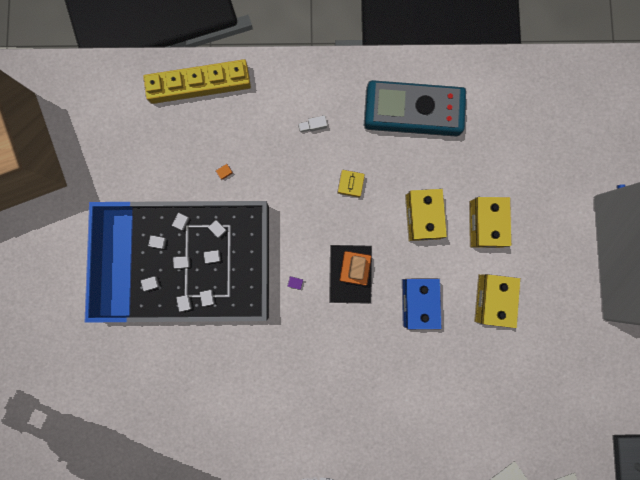

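View pics/scene0.png

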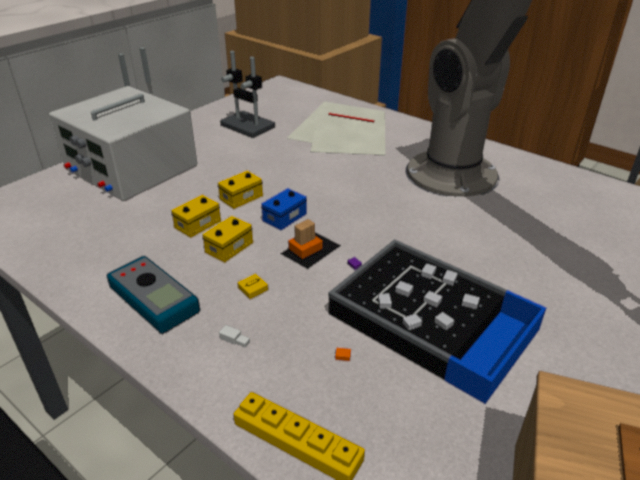

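The top view shows the board at px x 88..268, y 203..322, with the trough on the left and 8 white chips on it: (180,221), (217,228), (157,242), (181,262), (211,257), (150,284), (183,303) and (207,298). The mat is at (351,274), with the scraper on it at (356,268). The blue box is at (424,303). The yellow boxes are at (428,215), (492,222) and (500,301), and the plug is at (351,183). The purple bit (296,283), orange bit (225,171), white stick (315,124) and yellow strip (197,80) are not needed.

```bash
cat > h.py <<'E'
import numpy as np,cv2
from station import telemetry,cams
from scipy.spatial.transform import Rotation as Rn
def cloud(c,pose=None):
    f=240/np.tan(np.radians(c["vertical_fov"])/2)
    v,u=np.mgrid[0:480,0:640]; z=c["depth"].astype(float)
    P=np.stack([(u-c["cx"])/f*z,(v-c["cy"])/f*z,z],-1)
    if "R" in c: W=(P-c["t"])@np.array(c["R"])
    else:
        T=np.array(c["T_tool_cam"]); W=P@T[:3,:3].T+T[:3,3]
        p,r=pose; W=W@Rn.from_euler("xyz",r).as_matrix().T+p
    W[z==0]=np.nan; return W
def shot(n,save=None):
    s=telemetry.observe(); c=cams.read_camera(n)
    if save: cv2.imwrite("pics/"+save,c["img"][:,:,::-1])
    return c["img"],cloud(c,(s["tool_pos"],s["tcp_rot"])),c
def rect(m,W,zr=None):
    """components of mask -> list of (n,cx,cy,w,h,yawdeg of long axis,z median)"""
    out=[]
    n,l,st,_=cv2.connectedComponentsWithStats(m.astype(np.uint8))
    for i in range(1,n):
        if st[i,4]<40: continue
        p=W[(l==i)]; p=p[~np.isnan(p[:,0])]
        if len(p)<30: continue
        (cx,cy),(w,h),a=cv2.minAreaRect((p[:,:2]*1000).astype(np.float32))
        if h>w: w,h,a=h,w,a+90
        a=(a+90)%180-90
        v,u=np.nonzero(l==i)
        out.append((len(p),int(u.mean()),int(v.mean()),*[round(float(x),1) for x in (cx,cy,w,h,a,np.median(p[:,2])*1000)]))
    return out
E
python3 - <<'E'
from h import *
np.set_printoptions(suppress=True,precision=4)
c=dict(np.load("top0.npz")); W=cloud(c); im=c["img"]; hsv=cv2.cvtColor(im,cv2.COLOR_RGB2HSV)
H,S,V=[hsv[...,i].astype(int) for i in range(3)]; z=W[...,2]
print("table z",np.nanmedian(z[330:400,300:500]),"board z",np.nanmedian(z[210:315,140:260]))
hi=(z>.035)&(z<.08)
print("yellow top");[print(r) for r in rect((H>18)&(H<35)&(S>120)&(z>.045),W)]
print("blue top");[print(r) for r in rect((H>105)&(H<125)&(S>120)&(z>.045),W)]
print("scr");[print(r) for r in rect((H>3)&(H<18)&(S>60)&(z>.06)&(z<.09),W)]
print("foot");[print(r) for r in rect((H>3)&(H<18)&(S>150)&(z>.005)&(z<.09),W)]
print("mat");[print(r) for r in rect((V<60)&(z<.006),W)[:6]]
b=(z>.04)&(z<.065); b[:,:80]=0;b[:,280:]=0
print("board all");[print(r) for r in rect(b,W)]
print("chips");[print(r) for r in rect(b&(V>150)&(S<60)&(z>.05),W)]
print("outline",rect(b&(V>90)&(S<60)&(z<.05),W))
print("rails",rect(b&(z>.0515)&(V<150),W))
E
```

```text
table z -0.0011372056382307856 board z 0.04417239333018284
yellow top
(1527, 427, 213, 599.3, -211.6, 90.0, 60.9, 2.4, 48.9)
(1515, 493, 221, 583.9, -331.6, 89.2, 61.4, -1.2, 48.9)
(1583, 501, 300, 438.9, -338.2, 89.6, 61.0, -7.5, 48.9)
blue top
(928, 97, 261, 520.7, 369.7, 214.5, 74.6, -0.4, 53.1)
(1581, 423, 303, 436.0, -197.2, 87.6, 60.7, -0.8, 48.7)
scr
(994, 27, 145, 740.8, 509.2, 218.0, 86.5, -4.9, 75.4)
(307, 357, 267, 502.4, -77.8, 39.8, 24.1, -11.2, 68.5)
foot
(126, 223, 171, 691.5, 169.2, 24.0, 19.5, -57.4, 10.9)
(496, 353, 267, 502.5, -77.9, 56.0, 50.2, -10.3, 26.8)
mat
(7218, 148, 21, 1248.8, 487.4, 615.0, 350.5, -73.8, -286.5)
(6969, 440, 21, 1201.1, -478.7, 707.6, 259.4, -70.9, -286.1)
(1405, 347, 277, 491.7, -70.6, 107.1, 76.5, -1.4, -0.4)
board all
(203, 235, 69, 880.3, 141.2, 30.8, 27.7, 9.6, 42.0)
(202, 214, 72, 874.7, 180.8, 30.1, 27.8, 9.3, 42.0)
(196, 193, 75, 868.6, 220.1, 30.3, 27.6, 9.1, 42.1)
(210, 172, 79, 862.4, 260.0, 30.6, 27.7, 10.4, 42.3)
(198, 151, 82, 856.9, 298.9, 30.6, 28.1, 8.3, 42.3)
(17469, 191, 261, 519.6, 246.2, 323.6, 216.5, 89.5, 44.6)
chips
(138, 179, 221, 590.5, 240.3, 24.7, 18.4, -25.9, 56.0)
(144, 216, 228, 576.4, 174.0, 25.5, 17.9, 45.1, 56.2)
(141, 155, 241, 553.9, 281.9, 25.8, 18.7, 78.0, 56.0)
(147, 210, 256, 525.8, 183.2, 24.8, 18.8, -83.4, 55.8)
(144, 180, 261, 516.8, 238.0, 25.6, 18.8, -85.8, 55.9)
(148, 148, 283, 479.1, 294.2, 25.0, 18.5, -74.6, 56.1)
(153, 205, 297, 452.2, 192.0, 24.7, 19.5, 11.1, 55.8)
(150, 182, 302, 443.9, 232.9, 25.2, 18.4, 14.4, 56.1)
outline [(111, 190, 235, 565.5, 223.4, 69.5, 33.8, -36.0, 44.4), (220, 227, 263, 517.9, 159.5, 131.0, 29.3, -7.2, 44.2), (68, 185, 279, 482.5, 230.5, 47.0, 4.5, 0.7, 43.9)]
rails [(1712, 216, 260, 519.3, 208.4, 248.6, 215.9, 89.3, 54.0)]
```

Depth is consistent with the known sizes: table at -1, board at 44, chip tops at 56, box tops at 49, and footprints of 90x60 and 26x20. Board origin is ≈ (519.4, 212.2), yaw ≈ -0.6°. Chips come out at about x -75..71 and y -38..82 in the board frame. All four boxes are clearly identified, and the plug (45 mm, low) is a separate object. I'll align the tool with the world axes and go above the scraper.

```bash
python3 -m jog '[{"spin":-0.15},{"spin":-0.15},{"spin":-0.145},{"dx":-17.6,"dy":-57.2},{"dx":-17.6,"dy":-57.2}]' 0
python3 -m jog '[{"dx":-17.6,"dy":-57.2},{"dx":-17.6,"dy":-57.2},{"dx":-17.6,"dy":-57.2},{"dx":-17.6,"dy":-57.2},{"dx":-17.6,"dy":-57.2}]'
python3 -m jog '[{"dx":-17.6,"dy":-57.2},{"dx":-17.6,"dy":-57.2},{"dx":-17.6,"dy":-57.2},{"dx":-17.6,"dy":-57.2},{"dx":-17.6,"dy":-57.2}]'
python3 -m jog '[{"spin":0.1},{"spin":0.1},{},{}]'
```

```text
validation failed for argument at $[0]...
validation failed for argument at $[0]...
validation failed for argument at $[0]...
validation failed for argument at $[0]...
```

```bash
python3 -m jog '[{"dx":0,"dy":0,"dz":0,"spin":-0.15}]' 0; python3 -m jog --help | head -20
```

```text
time_s: 0.22
tool_pos: [0.2908, 0.6088, 0.241]
tcp_rot: [-3.14, 0.0, 2.849]
ft_force: [0.1, 0.2, 0.1]
opening: 0.0881
grip_force: 0.0invalid input: not JSON, or not a number
```

```bash
python3 -m jog '[{"dx":0,"dy":0,"dz":0,"spin":-0.15},{"dx":0,"dy":0,"dz":0,"spin":-0.142},{"dx":-17.6,"dy":-57.2,"dz":0,"spin":0},{"dx":-17.6,"dy":-57.2,"dz":0,"spin":0},{"dx":-17.6,"dy":-57.2,"dz":0,"spin":0}]' 0 | tail -5
python3 -m jog '[{"dx":-17.6,"dy":-57.2,"dz":0,"spin":0},{"dx":-17.6,"dy":-57.2,"dz":0,"spin":0},{"dx":-17.6,"dy":-57.2,"dz":0,"spin":0},{"dx":-17.6,"dy":-57.2,"dz":0,"spin":0},{"dx":-17.6,"dy":-57.2,"dz":0,"spin":0}]' | head -3
python3 -m jog '[{"dx":-17.6,"dy":-57.2,"dz":0,"spin":0},{"dx":-17.6,"dy":-57.2,"dz":0,"spin":0},{"dx":-17.6,"dy":-57.2,"dz":0,"spin":0},{"dx":-17.6,"dy":-57.2,"dz":0,"spin":0},{"dx":0,"dy":0,"dz":0,"spin":0.1}]' | head -3
python3 -m jog '[{"dx":0,"dy":0,"dz":0,"spin":0.09},{"dx":0,"dy":0,"dz":0,"spin":0},{"dx":0,"dy":0,"dz":0,"spin":0}]'
```

```text
tool_pos: [0.3436, 0.4351, 0.2412]
tcp_rot: [-3.141, -0.0, 3.138]
ft_force: [0.3, 0.8, 0.1]
opening: 0.0876
grip_force: 0.0
time_s: 1.48
tool_pos: [0.4302, 0.1489, 0.2416]
tcp_rot: [3.141, 0.0, 3.138]
time_s: 2.1
tool_pos: [0.4998, -0.0835, 0.2416]
tcp_rot: [-3.14, 0.0, 3.028]
time_s: 2.48
tool_pos: [0.4995, -0.0779, 0.2415]
tcp_rot: [-3.142, -0.0, 2.95]
ft_force: [-0.2, 0.0, -0.1]
opening: 0.0876
grip_force: 0.0
```

```bash
cat >> h.py <<'E'
def seg(n,save=None):
    im,W,c=shot(n,save); hsv=cv2.cvtColor(im,cv2.COLOR_RGB2HSV).astype(int)
    return im,W,hsv[...,0],hsv[...,1],hsv[...,2],W[...,2]
E
python3 - <<'E'
from h import *
im,W,H,S,V,z=seg("wrist","w1.png")
print(telemetry.observe()["tool_pos"],telemetry.observe()["tcp_rot"])
print("scr",rect((H>3)&(H<18)&(S>60)&(z>.06)&(z<.09),W))
print("foot",rect((H>3)&(H<18)&(S>150)&(z>.005)&(z<.09),W))
print("mat",rect((V<60)&(abs(z)<.008),W)[:6])
E
```

```text
[ 0.49952925 -0.07794125  0.24157008] [ 3.14157951e+00 -2.01676518e-04  2.94962012e+00]
scr [(1049, 313, 235, 503.1, -78.0, 40.0, 23.1, -11.0, 71.4)]
foot [(1060, 307, 221, 503.0, -78.1, 55.9, 49.4, -10.1, 29.4)]
mat [(3375, 321, 195, 492.2, -71.0, 106.0, 76.7, -2.2, 2.3), (103, 300, 258, 541.0, -93.3, 33.7, 8.6, 85.5, 2.3)]
```

```bash
python3 -m jog '[{"dx":-3.4,"dy":0.6,"dz":50,"spin":0},{"dx":0,"dy":0,"dz":50,"spin":0},{"dx":0,"dy":0,"dz":50,"spin":0},{"dx":0,"dy":0,"dz":39,"spin":0},{"dx":0,"dy":0,"dz":0,"spin":0}]' 0
python3 -m jog '[{"dx":0,"dy":0,"dz":0,"spin":0},{"dx":0,"dy":0,"dz":0,"spin":0},{"dx":0,"dy":0,"dz":0,"spin":0},{"dx":0,"dy":0,"dz":0,"spin":0},{"dx":0,"dy":0,"dz":0,"spin":0}]' 1
```

```text
time_s: 3.15
tool_pos: [0.501, -0.0779, 0.0505]
tcp_rot: [-3.141, -0.006, 2.949]
ft_force: [-1.4, 0.4, -0.0]
opening: 0.0878
grip_force: 0.0
time_s: 3.78
tool_pos: [0.5032, -0.0782, 0.0529]
tcp_rot: [3.141, 0.0, 2.948]
ft_force: [0.2, 0.1, 0.4]
opening: 0.0411
grip_force: 0.0
```

```bash
python3 -m jog '[{"dx":0,"dy":0,"dz":0,"spin":0},{"dx":0,"dy":0,"dz":0,"spin":0},{"dx":0,"dy":0,"dz":0,"spin":0},{"dx":0,"dy":0,"dz":0,"spin":0},{"dx":0,"dy":0,"dz":0,"spin":0}]' 1
python3 -m jog '[{"dx":0,"dy":0,"dz":-30,"spin":0},{"dx":0,"dy":0,"dz":-40,"spin":0},{"dx":0,"dy":0,"dz":-40,"spin":0},{"dx":0,"dy":0,"dz":0,"spin":-0.1},{"dx":0,"dy":0,"dz":0,"spin":-0.1}]'
python3 -m jog '[{"dx":0,"dy":0,"dz":0,"spin":0},{"dx":0,"dy":0,"dz":0,"spin":0}]'
```

```text
time_s: 4.4
tool_pos: [0.503, -0.0783, 0.0526]
tcp_rot: [-3.141, -0.0, 2.948]
ft_force: [-0.5, -1.2, -0.4]
opening: 0.0241
grip_force: 30.0
time_s: 5.03
tool_pos: [0.5029, -0.0778, 0.1629]
tcp_rot: [3.141, 0.0, -3.132]
ft_force: [-0.1, -0.4, -3.5]
opening: 0.0238
grip_force: 30.0
time_s: 5.28
tool_pos: [0.5027, -0.0782, 0.1623]
tcp_rot: [3.141, -0.001, -3.137]
ft_force: [-0.0, 0.5, -3.6]
opening: 0.0239
grip_force: 30.0
```

```bash
python3 - <<'E'
from h import *
im,W,H,S,V,z=seg("scene")
print("foot",rect((H>3)&(H<18)&(S>150)&(z>.115)&(z<.17)&(abs(W[...,0]-.5)<.1)&(abs(W[...,1]+.078)<.1),W))
m=(H>3)&(H<18)&(S>100)&(abs(W[...,0]-.5)<.1)&(abs(W[...,1]+.078)<.1)&(z>.05)
p=W[m]; print(np.percentile(p,[1,50,99],axis=0))
# board
c=dict(np.load("top0.npz"));W=cloud(c);z=W[...,2]
for nm,sl in dict(left=(slice(202,323),slice(88,132)),).items(): pass
# rail tops: line fits
m=(z>.0515)&(z<.06); m[:,:135]=0; m[:,275:]=0
p=W[m]
E
```

```text
foot [(536, 304, 202, 506.9, -77.4, 56.7, 51.8, -2.3, 133.5)]
[[ 0.48074494 -0.15380022  0.11363728]
 [ 0.52127525 -0.06827697  0.17970521]
 [ 0.53794994  0.00733471  0.31433664]]
```

```bash
python3 -m jog '[{"dx":0,"dy":0,"dz":0,"spin":0.015},{"dx":14,"dy":51,"dz":0,"spin":0},{"dx":14,"dy":51,"dz":0,"spin":0},{"dx":14,"dy":51,"dz":0,"spin":0},{"dx":13.3,"dy":49.5,"dz":0,"spin":0}]' 
python3 -m jog '[{"dx":0,"dy":0,"dz":0,"spin":0},{"dx":0,"dy":0,"dz":0,"spin":0},{"dx":0,"dy":0,"dz":30,"spin":0},{"dx":0,"dy":0,"dz":20,"spin":0},{"dx":0,"dy":0,"dz":0,"spin":0}]'
```

```text
time_s: 5.95
tool_pos: [0.449, 0.1264, 0.1628]
tcp_rot: [3.141, 0.0, 3.132]
ft_force: [-0.1, -0.4, -2.6]
opening: 0.0237
grip_force: 30.0
time_s: 6.58
tool_pos: [0.4489, 0.1227, 0.1116]
tcp_rot: [-3.14, -0.003, 3.13]
ft_force: [-0.7, -0.6, -2.1]
opening: 0.0236
grip_force: 30.0
```

```bash
python3 - <<'E'
from h import *
im,W,H,S,V,z=seg("top","t1.png")
cv2.imwrite("pics/t1c.png",cv2.resize(im[190:340,80:290],None,fx=3,fy=3)[:,:,::-1])
print(telemetry.observe()["tool_pos"],telemetry.observe()["tcp_rot"])
E
```

```text
[0.44964154 0.12320076 0.11247751] [-3.14049165e+00 -1.06582187e-03  3.12997450e+00]
```

View pics/t1c.png

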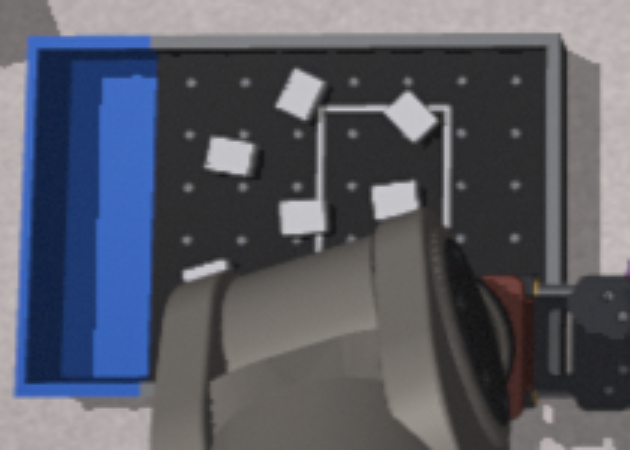

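The crop shows the arm over the lower right of the board, holding the scraper at the start of lane 1. The remaining chips are undisturbed. I'll lower it to about a 2 mm hover and sweep the lane.

```bash
python3 -m jog '[{"dx":0,"dy":0,"dz":12.5,"spin":0},{"dx":0,"dy":0,"dz":0,"spin":0},{"dx":0,"dy":15,"dz":0,"spin":0},{"dx":0,"dy":25,"dz":0,"spin":0},{"dx":0,"dy":25,"dz":0,"spin":0}]' 
python3 -m jog '[{"dx":0,"dy":25,"dz":0,"spin":0},{"dx":0,"dy":25,"dz":0,"spin":0},{"dx":0,"dy":25,"dz":0,"spin":0},{"dx":0,"dy":25,"dz":0,"spin":0},{"dx":0,"dy":25,"dz":0,"spin":0}]'
python3 -m jog '[{"dx":0,"dy":15,"dz":0,"spin":0},{"dx":0,"dy":0,"dz":0,"spin":0},{"dx":0,"dy":0,"dz":0,"spin":0}]'
```

```text
time_s: 7.25
tool_pos: [0.4503, 0.1917, 0.1006]
tcp_rot: [3.141, 0.001, 3.133]
ft_force: [0.0, -0.1, -3.8]
opening: 0.024
grip_force: 30.0
time_s: 7.88
tool_pos: [0.4509, 0.317, 0.1005]
tcp_rot: [3.141, 0.0, 3.134]
ft_force: [0.5, -0.9, -3.2]
opening: 0.0238
grip_force: 30.0
time_s: 8.25
tool_pos: [0.4514, 0.3286, 0.1]
tcp_rot: [-3.141, -0.0, 3.132]
ft_force: [-0.3, -0.6, -1.2]
opening: 0.0235
grip_force: 30.0
```

```bash
python3 -m jog '[{"dx":0,"dy":0,"dz":-32,"spin":0},{"dx":0,"dy":0,"dz":0,"spin":0},{"dx":-27.6,"dy":-41,"dz":0,"spin":0},{"dx":-27.6,"dy":-41,"dz":0,"spin":0},{"dx":-27.6,"dy":-41,"dz":0,"spin":0}]' | sed -n 2,4p
python3 -m jog '[{"dx":-27.6,"dy":-41,"dz":0,"spin":0},{"dx":-27.6,"dy":-41,"dz":0,"spin":0},{"dx":0,"dy":0,"dz":0,"spin":0},{"dx":0,"dy":0,"dz":0,"spin":0}]'| sed -n 2,4p
```

```text
tool_pos: [0.5333, 0.2038, 0.1312]
tcp_rot: [-3.141, -0.001, 3.132]
ft_force: [0.9, 0.8, -2.9]
tool_pos: [0.5867, 0.1232, 0.1311]
tcp_rot: [-3.142, -0.002, 3.132]
ft_force: [-0.6, 0.2, -3.0]
```

```bash
python3 -m jog '[{"dx":0,"dy":0,"dz":32,"spin":0},{"dx":0,"dy":0,"dz":0,"spin":0},{"dx":0,"dy":15,"dz":0,"spin":0},{"dx":0,"dy":25,"dz":0,"spin":0},{"dx":0,"dy":25,"dz":0,"spin":0}]' | sed -n 2,4p
python3 -m jog '[{"dx":0,"dy":25,"dz":0,"spin":0},{"dx":0,"dy":25,"dz":0,"spin":0},{"dx":0,"dy":25,"dz":0,"spin":0},{"dx":0,"dy":25,"dz":0,"spin":0},{"dx":0,"dy":25,"dz":0,"spin":0}]'| sed -n 2,4p
python3 -m jog '[{"dx":0,"dy":15,"dz":0,"spin":0},{"dx":0,"dy":0,"dz":0,"spin":0},{"dx":0,"dy":0,"dz":0,"spin":0}]'| sed -n 2,4p
python3 -m jog '[{"dx":0,"dy":0,"dz":-32,"spin":0},{"dx":0,"dy":0,"dz":0,"spin":0},{"dx":15,"dy":-41,"dz":0,"spin":0},{"dx":15,"dy":-41,"dz":0,"spin":0},{"dx":15,"dy":-41,"dz":0,"spin":0}]' | sed -n 2,4p
python3 -m jog '[{"dx":15,"dy":-41,"dz":0,"spin":0},{"dx":9,"dy":-41,"dz":0,"spin":0},{"dx":0,"dy":0,"dz":0,"spin":0},{"dx":0,"dy":0,"dz":0,"spin":0}]'| sed -n 2,4p
python3 - <<'E'
from h import *
im,W,H,S,V,z=seg("scene","s2.png")
cv2.imwrite("pics/s2c.png",cv2.resize(im[200:420,280:580],None,fx=2,fy=2)[:,:,::-1])
E
```

```text
tool_pos: [0.5879, 0.191, 0.101]
tcp_rot: [3.141, 0.0, 3.134]
ft_force: [0.4, 0.2, -1.8]
tool_pos: [0.5892, 0.3153, 0.1001]
tcp_rot: [3.142, -0.0, 3.133]
ft_force: [0.6, 0.5, -3.3]
tool_pos: [0.5896, 0.327, 0.1]
tcp_rot: [-3.14, -0.0, 3.132]
ft_force: [0.5, -0.4, -2.7]
tool_pos: [0.5423, 0.2036, 0.1312]
tcp_rot: [-3.141, -0.001, 3.132]
ft_force: [0.1, -0.1, -2.5]
tool_pos: [0.5185, 0.1241, 0.1318]
tcp_rot: [3.141, -0.0, 3.132]
ft_force: [-0.5, 1.1, -2.1]
```

View pics/s2c.png

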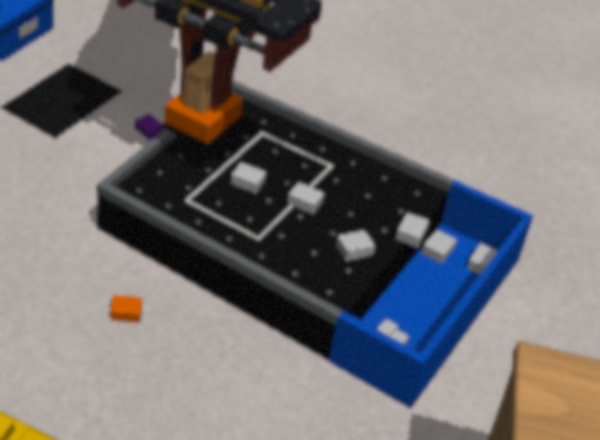

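Both edge lanes worked. Four chips remain on the board, at crop (248,177), (306,197), (355,245) and (412,228). Next are the centre lane, then +35, then -35.

```bash
python3 -m jog '[{"dx":0,"dy":0,"dz":32,"spin":0},{"dx":0,"dy":0,"dz":0,"spin":0},{"dx":0,"dy":15,"dz":0,"spin":0},{"dx":0,"dy":25,"dz":0,"spin":0},{"dx":0,"dy":25,"dz":0,"spin":0}]' | sed -n 2,4p
python3 -m jog '[{"dx":0,"dy":25,"dz":0,"spin":0},{"dx":0,"dy":25,"dz":0,"spin":0},{"dx":0,"dy":25,"dz":0,"spin":0},{"dx":0,"dy":25,"dz":0,"spin":0},{"dx":0,"dy":25,"dz":0,"spin":0}]'| sed -n 2,4p
python3 -m jog '[{"dx":0,"dy":15,"dz":0,"spin":0},{"dx":0,"dy":0,"dz":0,"spin":0},{"dx":0,"dy":0,"dz":0,"spin":0}]'| sed -n 2,4p
python3 -m jog '[{"dx":0,"dy":0,"dz":-32,"spin":0},{"dx":0,"dy":0,"dz":0,"spin":0},{"dx":-7,"dy":-41,"dz":0,"spin":0},{"dx":-7,"dy":-41,"dz":0,"spin":0},{"dx":-7,"dy":-41,"dz":0,"spin":0}]' | sed -n 2,4p
python3 -m jog '[{"dx":-7,"dy":-41,"dz":0,"spin":0},{"dx":-7,"dy":-41,"dz":0,"spin":0},{"dx":0,"dy":0,"dz":0,"spin":0},{"dx":0,"dy":0,"dz":0,"spin":0}]'| sed -n 2,4p
python3 -m jog '[{"dx":0,"dy":0,"dz":32,"spin":0},{"dx":0,"dy":0,"dz":0,"spin":0},{"dx":0,"dy":15,"dz":0,"spin":0},{"dx":0,"dy":25,"dz":0,"spin":0},{"dx":0,"dy":25,"dz":0,"spin":0}]' | sed -n 2,4p
python3 -m jog '[{"dx":0,"dy":25,"dz":0,"spin":0},{"dx":0,"dy":25,"dz":0,"spin":0},{"dx":0,"dy":25,"dz":0,"spin":0},{"dx":0,"dy":25,"dz":0,"spin":0},{"dx":0,"dy":25,"dz":0,"spin":0}]'| sed -n 2,4p
python3 -m jog '[{"dx":0,"dy":15,"dz":0,"spin":0},{"dx":0,"dy":0,"dz":0,"spin":0},{"dx":0,"dy":0,"dz":0,"spin":0}]'| sed -n 2,4p
python3 -m jog '[{"dx":0,"dy":0,"dz":-32,"spin":0},{"dx":0,"dy":0,"dz":0,"spin":0},{"dx":15,"dy":-41,"dz":0,"spin":0},{"dx":15,"dy":-41,"dz":0,"spin":0},{"dx":15,"dy":-41,"dz":0,"spin":0}]' | sed -n 2,4p
python3 -m jog '[{"dx":15,"dy":-41,"dz":0,"spin":0},{"dx":10,"dy":-41,"dz":0,"spin":0},{"dx":0,"dy":0,"dz":0,"spin":0},{"dx":0,"dy":0,"dz":0,"spin":0}]'| sed -n 2,4p
python3 -m jog '[{"dx":0,"dy":0,"dz":32,"spin":0},{"dx":0,"dy":0,"dz":0,"spin":0},{"dx":0,"dy":15,"dz":0,"spin":0},{"dx":0,"dy":25,"dz":0,"spin":0},{"dx":0,"dy":25,"dz":0,"spin":0}]' | sed -n 2,4p
python3 -m jog '[{"dx":0,"dy":25,"dz":0,"spin":0},{"dx":0,"dy":25,"dz":0,"spin":0},{"dx":0,"dy":25,"dz":0,"spin":0},{"dx":0,"dy":25,"dz":0,"spin":0},{"dx":0,"dy":25,"dz":0,"spin":0}]'| sed -n 2,4p
python3 -m jog '[{"dx":0,"dy":15,"dz":0,"spin":0},{"dx":0,"dy":0,"dz":0,"spin":0},{"dx":0,"dy":0,"dz":-32,"spin":0},{"dx":0,"dy":0,"dz":-30,"spin":0}]'| sed -n 2,4p
python3 -m jog '[{"dx":0,"dy":-50,"dz":0,"spin":0},{"dx":0,"dy":-50,"dz":0,"spin":0},{"dx":0,"dy":-50,"dz":0,"spin":0},{"dx":0,"dy":-50,"dz":0,"spin":0},{"dx":0,"dy":-50,"dz":0,"spin":0}]' | sed -n 2,4p
python3 -m jog '[{"dx":0,"dy":-50,"dz":0,"spin":0},{"dx":0,"dy":-50,"dz":0,"spin":0},{"dx":0,"dy":-40,"dz":0,"spin":0},{"dx":0,"dy":0,"dz":0,"spin":0}]'
python3 - <<'E'
from h import *
im,W,H,S,V,z=seg("top","t3.png")
cv2.imwrite("pics/t3c.png",cv2.resize(im[190:340,80:390],None,fx=2.5,fy=2.5)[:,:,::-1])
m=(V>130)&(S<60)&(z>.005)&(z<.07); m[:,:90]=0; m[:,265:]=0; m[:208]=0; m[318:]=0
print(*rect(m,W),sep="\n")
print("mat",rect((V<60)&(abs(z)<.008),W)[:6])
E
```

```text
tool_pos: [0.5195, 0.1915, 0.1012]
tcp_rot: [3.14, 0.001, 3.134]
ft_force: [0.6, -0.6, -3.0]
tool_pos: [0.5202, 0.316, 0.1003]
tcp_rot: [3.141, 0.0, 3.133]
ft_force: [0.5, -0.4, -3.2]
tool_pos: [0.5206, 0.3278, 0.1]
tcp_rot: [-3.14, -0.0, 3.132]
ft_force: [-0.1, -1.5, -3.4]
tool_pos: [0.5399, 0.2037, 0.1311]
tcp_rot: [-3.141, -0.001, 3.132]
ft_force: [0.5, 0.6, -3.4]
tool_pos: [0.5531, 0.1238, 0.1314]
tcp_rot: [3.141, -0.001, 3.132]
ft_force: [0.5, -0.4, -3.3]
tool_pos: [0.5542, 0.1914, 0.1012]
tcp_rot: [3.14, 0.001, 3.134]
ft_force: [0.4, 0.7, -3.2]
tool_pos: [0.5551, 0.3157, 0.1004]
tcp_rot: [3.141, 0.0, 3.133]
ft_force: [0.5, -0.2, -2.8]
tool_pos: [0.5556, 0.3274, 0.1]
tcp_rot: [-3.14, -0.0, 3.131]
ft_force: [-0.1, 0.0, -2.7]
tool_pos: [0.5083, 0.2039, 0.1312]
tcp_rot: [-3.141, -0.001, 3.132]
ft_force: [0.6, -0.7, -2.8]
tool_pos: [0.4836, 0.1244, 0.1318]
tcp_rot: [3.141, 0.0, 3.132]
ft_force: [-0.1, -0.4, -2.7]
tool_pos: [0.4848, 0.192, 0.1013]
tcp_rot: [3.14, 0.002, 3.134]
ft_force: [-0.2, -0.2, -3.1]
tool_pos: [0.4852, 0.3167, 0.1007]
tcp_rot: [3.141, 0.001, 3.134]
ft_force: [-0.6, -0.4, -2.4]
tool_pos: [0.4855, 0.3276, 0.1625]
tcp_rot: [-3.14, -0.001, 3.131]
ft_force: [-0.3, -0.1, -3.7]
tool_pos: [0.4825, 0.0763, 0.1622]
tcp_rot: [-3.141, -0.0, 3.131]
ft_force: [-0.0, -0.8, -2.0]
time_s: 20.55
tool_pos: [0.4807, -0.0653, 0.1623]
tcp_rot: [-3.14, -0.0, 3.124]
ft_force: [-0.6, 0.1, -2.6]
opening: 0.0235
grip_force: 30.0
(170, 117, 222, 593.3, 364.0, 28.4, 23.8, -1.0, 23.7)
(445, 207, 260, 519.5, 192.4, 129.7, 81.2, -0.4, 44.3)
(145, 113, 242, 555.8, 374.1, 25.4, 20.1, -12.4, 15.9)
(105, 111, 257, 529.2, 377.8, 20.2, 18.9, 89.1, 15.8)
(178, 116, 270, 503.6, 364.8, 27.8, 26.7, -1.1, 23.8)
(105, 125, 296, 455.8, 345.0, 25.0, 25.0, -84.4, 15.9)
(86, 108, 301, 446.5, 381.1, 24.7, 11.9, 5.4, 16.0)
mat [(59, 332, 251, 531.8, -39.5, 27.2, 9.7, -1.7, -0.5)]
```

View pics/t3c.png

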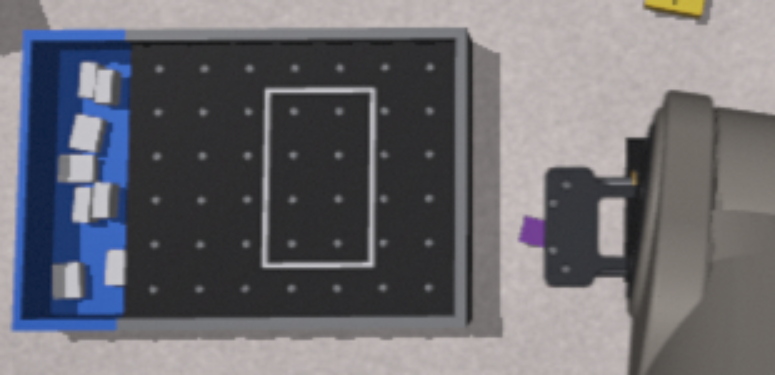

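The board is clear and all 8 chips are in the trough, in crop column ~55..120. The outline measures 130x81, centred at (519.5, 192.4), yaw -0.4°. Now I'll put the scraper back on the mat at (492,-71).

```bash
python3 -m jog '[{"dx":-11.3,"dy":-5.7,"dz":40,"spin":0},{"dx":0,"dy":0,"dz":40,"spin":0},{"dx":0,"dy":0,"dz":20,"spin":0},{"dx":0,"dy":0,"dz":5,"spin":0},{"dx":0,"dy":0,"dz":0,"spin":0}]'
python3 -m jog '[{"dx":0,"dy":0,"dz":2,"spin":0},{"dx":0,"dy":0,"dz":1.7,"spin":0},{"dx":0,"dy":0,"dz":0,"spin":0},{"dx":0,"dy":0,"dz":0,"spin":0}]'
```

```text
time_s: 21.22
tool_pos: [0.4934, -0.0659, 0.0575]
tcp_rot: [3.141, 0.0, 3.133]
ft_force: [1.2, 0.3, -3.0]
opening: 0.0239
grip_force: 30.0
time_s: 21.72
tool_pos: [0.4933, -0.0664, 0.0536]
tcp_rot: [3.142, 0.0, 3.133]
ft_force: [-0.4, 0.6, -3.2]
opening: 0.0237
grip_force: 30.0
```

```bash
python3 -m jog '[{"dx":0,"dy":-4,"dz":0,"spin":0},{"dx":0,"dy":0,"dz":1,"spin":0},{"dx":0,"dy":0,"dz":0,"spin":0}]' | sed -n 2,4p
python3 -m jog '[{"dx":0,"dy":0,"dz":0,"spin":0},{"dx":0,"dy":0,"dz":0,"spin":0},{"dx":0,"dy":0,"dz":0,"spin":0},{"dx":0,"dy":0,"dz":0,"spin":0},{"dx":0,"dy":0,"dz":0,"spin":0}]' 0
python3 -m jog '[{"dx":0,"dy":0,"dz":-40,"spin":0},{"dx":0,"dy":0,"dz":-50,"spin":0},{"dx":0,"dy":0,"dz":-50,"spin":0},{"dx":0,"dy":0,"dz":-50,"spin":0},{"dx":0,"dy":0,"dz":0,"spin":0}]'
python3 -m jog '[{"dx":19,"dy":-43,"dz":0,"spin":0},{"dx":19,"dy":-43,"dz":0,"spin":0},{"dx":19,"dy":-43,"dz":0,"spin":0},{"dx":0,"dy":0,"dz":0,"spin":0},{"dx":0,"dy":0,"dz":0,"spin":0}]'
python3 - <<'E'
from h import *
for n in ["wrist","top"]:
    im,W,H,S,V,z=seg(n,n+"5.png")
    print(n,"blue",*rect((H>105)&(H<125)&(S>120)&(z>.045)&(z<.07)&(W[...,1]<0),W))
    print("scr",rect((H>3)&(H<18)&(S>60)&(z>.06)&(z<.09)&(W[...,1]<.1),W),"\nyel",*rect((H>18)&(H<35)&(S>120)&(z>.04)&(z<.08),W),sep="\n")
E
```

```text
tool_pos: [0.493, -0.0704, 0.0524]
tcp_rot: [3.142, -0.0, 3.133]
ft_force: [0.2, -0.4, -2.8]
time_s: 22.72
tool_pos: [0.4931, -0.0703, 0.0525]
tcp_rot: [3.142, 0.0, 3.133]
ft_force: [0.3, 0.2, -0.4]
opening: 0.0705
grip_force: 0.0
time_s: 23.35
tool_pos: [0.4954, -0.0706, 0.2461]
tcp_rot: [3.141, 0.008, 3.133]
ft_force: [0.9, -0.5, -0.1]
opening: 0.0879
grip_force: 0.0
time_s: 23.98
tool_pos: [0.4348, -0.1981, 0.2416]
tcp_rot: [3.141, -0.001, 3.133]
ft_force: [0.3, -0.4, 0.2]
opening: 0.0878
grip_force: 0.0
wrist blue (4886, 312, 227, 436.5, -197.7, 89.0, 58.5, -0.4, 51.6)
scr
[(697, 443, 282, 490.7, -70.5, 34.1, 23.4, -1.1, 71.4)]

yel
(5306, 174, 231, 439.2, -337.8, 89.9, 60.5, -7.7, 51.5)
(888, 205, 385, 611.0, -326.9, 49.9, 35.1, -89.7, 51.6)
(1892, 302, 389, 619.6, -210.8, 59.3, 52.3, -87.6, 51.8)
top blue (344, 422, 283, 470.0, -197.5, 60.1, 23.3, 85.2, 48.8) (45, 439, 316, 413.5, -225.3, 38.9, 3.3, -2.6, 49.3)
scr
[(305, 352, 272, 493.1, -69.4, 37.1, 23.5, -1.0, 68.6)]

yel
(190, 235, 69, 880.1, 141.2, 31.0, 27.5, 8.6, 42.1)
(198, 215, 72, 874.8, 180.6, 30.8, 27.6, 8.6, 42.2)
(200, 193, 75, 868.6, 220.1, 30.2, 27.9, 10.3, 42.2)
(194, 173, 79, 862.3, 259.5, 30.3, 27.6, 10.2, 42.0)
(189, 151, 82, 856.5, 299.2, 30.3, 28.1, 8.7, 42.1)
(1559, 427, 213, 599.2, -211.3, 89.9, 61.1, 2.9, 49.0)
(1576, 493, 221, 583.3, -331.9, 90.3, 61.7, -1.1, 48.8)
(276, 499, 280, 474.1, -341.6, 62.0, 21.7, 89.0, 48.7)
```

```bash
python3 -m jog '[{"dx":-1.5,"dy":0.5,"dz":58,"spin":0},{"dx":0,"dy":0,"dz":60,"spin":0},{"dx":0,"dy":0,"dz":50,"spin":0},{"dx":0,"dy":0,"dz":40,"spin":0},{"dx":0,"dy":0,"dz":0,"spin":0}]' 0 | sed -n 2,4p
python3 -m jog '[{"dx":0,"dy":0,"dz":0,"spin":0},{"dx":0,"dy":0,"dz":0,"spin":0},{"dx":0,"dy":0,"dz":0,"spin":0},{"dx":0,"dy":0,"dz":0,"spin":0},{"dx":0,"dy":0,"dz":0,"spin":0}]' 1
python3 -m jog '[{"dx":0,"dy":0,"dz":-20,"spin":0},{"dx":0,"dy":0,"dz":-40,"spin":0},{"dx":0,"dy":0,"dz":-40,"spin":0},{"dx":0,"dy":0,"dz":-40,"spin":0},{"dx":0,"dy":0,"dz":0,"spin":0}]'
```

```text
tool_pos: [0.4349, -0.1967, 0.0321]
tcp_rot: [3.14, -0.006, 3.135]
ft_force: [-0.6, 0.3, 1.2]
time_s: 25.32
tool_pos: [0.4374, -0.1984, 0.0356]
tcp_rot: [3.142, 0.002, 3.133]
ft_force: [-1.3, 1.1, 8.3]
opening: 0.0598
grip_force: 30.0
time_s: 25.95
tool_pos: [0.4378, -0.1987, 0.1766]
tcp_rot: [-3.141, 0.005, 3.133]
ft_force: [0.1, -0.2, -5.3]
opening: 0.0596
grip_force: 30.0
```

```bash
python3 -m jog '[{"dx":-11.2,"dy":56,"dz":0,"spin":0},{"dx":-11.2,"dy":56,"dz":0,"spin":0},{"dx":-11.2,"dy":56,"dz":0,"spin":0},{"dx":-11.2,"dy":56,"dz":0,"spin":0},{"dx":-11.2,"dy":56,"dz":0,"spin":0}]' | sed -n 2,4p
python3 -m jog '[{"dx":-11.2,"dy":56,"dz":0,"spin":0},{"dx":-11.2,"dy":56,"dz":0,"spin":0},{"dx":0,"dy":0,"dz":0,"spin":0},{"dx":0,"dy":0,"dz":0,"spin":0},{"dx":0,"dy":0,"dz":0,"spin":0}]'
```

```text
tool_pos: [0.4936, 0.0828, 0.1726]
tcp_rot: [-3.141, -0.003, 3.133]
ft_force: [1.5, -0.7, -5.8]
time_s: 27.2
tool_pos: [0.5177, 0.1909, 0.1735]
tcp_rot: [-3.14, -0.002, 3.13]
ft_force: [0.2, -0.1, -6.4]
opening: 0.06
grip_force: 30.0
```

```bash
python3 - <<'E'
from h import *
im,W,H,S,V,z=seg("scene","s6.png")
print(rect((H>105)&(H<125)&(S>120)&(z>.13)&(z<.24)&(abs(W[...,0]-.519)<.12),W))
im,W,H,S,V,z=seg("wrist")
print(rect((H>105)&(H<125)&(S>120)&(z>.13)&(z<.24)&(abs(W[...,0]-.519)<.12),W))
E
```

```text
[(1694, 411, 240, 522.3, 188.7, 90.1, 67.2, -2.8, 185.2)]
[(18160, 313, 267, 496.4, 188.9, 68.1, 50.4, 88.8, 189.8), (4143, 313, 391, 548.7, 191.4, 58.8, 22.2, 89.6, 189.7)]
```

```bash
python3 -m jog '[{"dx":-3.5,"dy":1.5,"dz":40,"spin":0},{"dx":0,"dy":0,"dz":35,"spin":0},{"dx":0,"dy":0,"dz":10,"spin":0},{"dx":0,"dy":0,"dz":3,"spin":0},{"dx":0,"dy":0,"dz":0,"spin":0}]'
python3 -m jog '[{"dx":0,"dy":0,"dz":2,"spin":0},{"dx":0,"dy":0,"dz":1.5,"spin":0},{"dx":0,"dy":0,"dz":1.5,"spin":0},{"dx":0,"dy":0,"dz":0,"spin":0}]'
```

```text
time_s: 27.92
tool_pos: [0.5228, 0.1946, 0.0876]
tcp_rot: [3.141, 0.002, 3.132]
ft_force: [0.3, 0.5, -4.4]
opening: 0.06
grip_force: 30.0
time_s: 28.42
tool_pos: [0.5218, 0.1944, 0.0814]
tcp_rot: [-3.142, -0.0, 3.133]
ft_force: [0.5, -0.3, -4.9]
opening: 0.0595
grip_force: 30.0
```

```bash
python3 -m jog '[{"dx":0,"dy":-2,"dz":0.8,"spin":0},{"dx":0,"dy":0,"dz":0.8,"spin":0},{"dx":0,"dy":0,"dz":0.8,"spin":0},{"dx":0,"dy":0,"dz":0,"spin":0}]'
python3 -m jog '[{"dx":0,"dy":0,"dz":0,"spin":0},{"dx":0,"dy":0,"dz":0,"spin":0},{"dx":0,"dy":0,"dz":0,"spin":0},{"dx":0,"dy":0,"dz":0,"spin":0}]' 0
python3 -m jog '[{"dx":0,"dy":0,"dz":-40,"spin":0},{"dx":0,"dy":0,"dz":-50,"spin":0},{"dx":0,"dy":0,"dz":-50,"spin":0},{"dx":0,"dy":0,"dz":-30,"spin":0},{"dx":0,"dy":0,"dz":0,"spin":0}]' | sed -n 2,4p
python3 -m jog '[{"dx":0,"dy":-60,"dz":0,"spin":0},{"dx":0,"dy":-60,"dz":0,"spin":0},{"dx":0,"dy":-60,"dz":0,"spin":0},{"dx":0,"dy":-60,"dz":0,"spin":0},{"dx":0,"dy":0,"dz":0,"spin":0}]' | sed -n 2,4p
python3 - <<'E'
from h import *
im,W,H,S,V,z=seg("top","t7.png")
print("blue",*rect((H>105)&(H<125)&(S>120)&(z>.085)&(z<.11),W))
m=(V<60)&(z>.085)&(z<.12)&(W[...,1]>.1)&(W[...,1]<.3); print("lugs",*rect(m,W))
print("scr",rect((H>3)&(H<18)&(S>60)&(z>.06)&(z<.09)&(W[...,1]<.1),W),"yel",*rect((H>18)&(H<35)&(S>120)&(z>.045)&(z<.08)&(W[...,1]<0),W),sep="\n")
E
```

```text
time_s: 28.92
tool_pos: [0.522, 0.1926, 0.0806]
tcp_rot: [3.141, -0.0, 3.133]
ft_force: [-7.6, -1.1, 12.7]
opening: 0.0595
grip_force: 30.0
time_s: 29.42
tool_pos: [0.5219, 0.1924, 0.079]
tcp_rot: [-3.141, 0.0, 3.133]
ft_force: [-0.6, 0.6, 0.0]
opening: 0.0875
grip_force: 0.0
tool_pos: [0.5232, 0.1929, 0.2514]
tcp_rot: [3.139, 0.004, 3.133]
ft_force: [0.4, 0.0, -0.7]
tool_pos: [0.5184, -0.0531, 0.2481]
tcp_rot: [-3.14, -0.002, 3.124]
ft_force: [0.2, 1.3, -0.5]
blue (1764, 200, 258, 520.8, 193.3, 88.1, 60.7, -0.5, 93.9)
lugs (46, 201, 243, 545.8, 191.1, 12.1, 9.3, 0.7, 102.1) (48, 200, 272, 495.8, 192.2, 11.7, 11.0, -40.2, 102.6)
scr
[]
yel
(1529, 493, 221, 583.9, -331.8, 89.1, 61.8, -0.9, 49.0)
(1584, 501, 300, 438.9, -338.4, 89.7, 61.4, -7.7, 48.9)
```

```bash
python3 -m jog '[{"dx":-27,"dy":-53,"dz":0,"spin":0},{"dx":-27,"dy":-53,"dz":0,"spin":0},{"dx":-27,"dy":-53,"dz":0,"spin":-0.055},{"dx":0,"dy":0,"dz":0,"spin":0},{"dx":0,"dy":0,"dz":0,"spin":0}]'
python3 - <<'E'
from h import *
im,W,H,S,V,z=seg("wrist","w8.png")
print("yel",*rect((H>18)&(H<35)&(S>120)&(z>.042)&(z<.08),W),sep="\n")
im,W,H,S,V,z=seg("top")
print("plug",*rect((H>18)&(H<35)&(S>120)&(z>.01)&(z<.03)&(W[...,1]<0),W),"scr",rect((H>3)&(H<18)&(S>60)&(z>.06)&(z<.09)&(W[...,1]<.1),W),sep="\n")
E
```

```text
time_s: 31.35
tool_pos: [0.5995, -0.205, 0.2476]
tcp_rot: [3.14, -0.002, -3.094]
ft_force: [0.4, 1.4, -0.0]
opening: 0.0881
grip_force: 0.0
yel
(6681, 174, 49, 441.3, -338.2, 88.2, 61.5, -7.2, 51.4)
(5237, 187, 204, 584.5, -331.4, 89.4, 60.5, -1.3, 51.5)
(4818, 305, 225, 599.7, -211.6, 89.5, 59.1, 2.4, 51.7)
plug
(540, 350, 182, 664.5, -74.5, 45.1, 44.0, -11.2, 17.0)
(61, 472, 238, 554.9, -301.4, 31.9, 6.2, 8.3, 20.8)
scr
[(305, 352, 272, 493.1, -69.5, 37.1, 23.5, -1.0, 68.7)]
```

```bash
python3 -m jog '[{"dx":0,"dy":-6.5,"dz":60,"spin":0},{"dx":0,"dy":0,"dz":60,"spin":0},{"dx":0,"dy":0,"dz":55,"spin":0},{"dx":0,"dy":0,"dz":38,"spin":0},{"dx":0,"dy":0,"dz":0,"spin":0}]' 0 | sed -n 2,4p
python3 -m jog '[{"dx":0,"dy":0,"dz":0,"spin":0},{"dx":0,"dy":0,"dz":0,"spin":0},{"dx":0,"dy":0,"dz":0,"spin":0},{"dx":0,"dy":0,"dz":0,"spin":0},{"dx":0,"dy":0,"dz":0,"spin":0}]' 1
python3 -m jog '[{"dx":0,"dy":0,"dz":-20,"spin":0},{"dx":0,"dy":0,"dz":-50,"spin":0},{"dx":0,"dy":0,"dz":-50,"spin":0},{"dx":0,"dy":0,"dz":-50,"spin":0},{"dx":0,"dy":0,"dz":0,"spin":0.055}]'
```

```text
tool_pos: [0.5977, -0.2108, 0.0335]
tcp_rot: [3.139, -0.005, -3.093]
ft_force: [-0.0, 0.1, 0.6]
time_s: 32.7
tool_pos: [0.6006, -0.2136, 0.0375]
tcp_rot: [3.141, 0.002, -3.095]
ft_force: [-0.4, 2.5, 7.6]
opening: 0.0602
grip_force: 30.0
time_s: 33.33
tool_pos: [0.6017, -0.2154, 0.212]
tcp_rot: [-3.14, 0.009, 3.131]
ft_force: [0.4, 0.2, -2.4]
opening: 0.0599
grip_force: 30.0
```

```bash
python3 -m jog '[{"dx":12,"dy":58,"dz":0,"spin":0},{"dx":12,"dy":58,"dz":0,"spin":0},{"dx":12,"dy":58,"dz":0,"spin":0},{"dx":12,"dy":58,"dz":0,"spin":0},{"dx":12,"dy":58,"dz":0,"spin":0}]' | sed -n 2,4p
python3 -m jog '[{"dx":12,"dy":58,"dz":0,"spin":0},{"dx":12,"dy":58,"dz":0,"spin":0},{"dx":0,"dy":0,"dz":0,"spin":0},{"dx":0,"dy":0,"dz":0,"spin":0},{"dx":0,"dy":0,"dz":0,"spin":0}]'
python3 - <<'E'
from h import *
im,W,H,S,V,z=seg("wrist","w9.png"); m=(H>18)&(H<35)&(S>120)&(z>.18); p=W[m]
print(rect(m,W),telemetry.observe()["tool_pos"],telemetry.observe()["tcp_rot"])
E
```

```text
tool_pos: [0.5416, 0.0782, 0.2073]
tcp_rot: [3.141, 0.001, 3.132]
ft_force: [0.6, -0.2, -1.1]
time_s: 34.58
tool_pos: [0.5197, 0.1909, 0.2065]
tcp_rot: [-3.141, 0.0, 3.13]
ft_force: [0.1, 0.2, -1.9]
opening: 0.0595
grip_force: 30.0
[(17902, 313, 269, 498.9, 192.1, 74.2, 50.6, 89.2, 220.6), (1013, 166, 352, 494.3, 161.0, 17.5, 2.2, -0.3, 287.5), (1031, 459, 352, 495.3, 223.0, 16.6, 2.7, -3.0, 287.2), (9078, 372, 401, 529.4, 204.3, 89.2, 67.7, 89.8, 229.5)] [0.51970769 0.19101154 0.20641085] [-3.14135854e+00  3.76674129e-04  3.12960978e+00]
```

```bash
cat >> h.py <<'E'
def topface(z0,ym=.19,n="wrist"):
    im,W,H,S,V,z=seg(n); s=telemetry.observe()
    m=(abs(z-z0)<.004)&(H>18)&(H<35)&(S>100)&(abs(W[...,1]-ym)<.06)
    p=W[m][:,:2]*1000; (cx,cy),(w,h),a=cv2.minAreaRect(p.astype(np.float32))
    print("face",len(p),cx,cy,w,h,a,"tcp",s["tool_pos"],s["tcp_rot"][2]); return W,m
E
python3 -c "
from h import *
topface(.2206)"
```

```text
face 20877 518.558349609375 191.64450073242188 61.800899505615234 88.83627319335938 89.40045166015625 tcp [0.51961348 0.19127879 0.20628772] 3.129909127331173
```

```bash
python3 -m jog '[{"dx":-2,"dy":1.2,"dz":30,"spin":0},{"dx":0,"dy":0,"dz":25,"spin":0},{"dx":0,"dy":0,"dz":5,"spin":0},{"dx":0,"dy":0,"dz":0,"spin":0},{"dx":0,"dy":0,"dz":0,"spin":0}]'
python3 -m jog '[{"dx":0,"dy":0,"dz":3,"spin":0},{"dx":0,"dy":0,"dz":3,"spin":0},{"dx":0,"dy":0,"dz":2,"spin":0},{"dx":0,"dy":0,"dz":2,"spin":0},{"dx":0,"dy":0,"dz":0,"spin":0}]'
```

```text
time_s: 35.3
tool_pos: [0.522, 0.1941, 0.1471]
tcp_rot: [3.141, 0.002, 3.132]
ft_force: [0.5, -0.0, -1.4]
opening: 0.0602
grip_force: 30.0
time_s: 35.92
tool_pos: [0.5211, 0.1941, 0.1358]
tcp_rot: [-3.141, -0.0, 3.133]
ft_force: [0.3, 0.8, -1.7]
opening: 0.06
grip_force: 30.0
```

```bash
python3 -m jog '[{"dx":0,"dy":-1,"dz":1,"spin":0},{"dx":0,"dy":0,"dz":1,"spin":0},{"dx":0,"dy":0,"dz":0.8,"spin":0},{"dx":0,"dy":0,"dz":0.8,"spin":0},{"dx":0,"dy":0,"dz":0,"spin":0}]'
python3 -m jog '[{"dx":0,"dy":0,"dz":0,"spin":0},{"dx":0,"dy":0,"dz":0,"spin":0},{"dx":0,"dy":0,"dz":0,"spin":0},{"dx":0,"dy":0,"dz":0,"spin":0}]' 0 | sed -n 2,4p
python3 -m jog '[{"dx":0,"dy":0,"dz":-30,"spin":0},{"dx":0,"dy":0,"dz":-40,"spin":0},{"dx":0,"dy":0,"dz":-40,"spin":0},{"dx":0,"dy":0,"dz":-30,"spin":0},{"dx":0,"dy":0,"dz":0,"spin":0}]' | sed -n 2,4p
python3 -m jog '[{"dx":0,"dy":-60,"dz":0,"spin":0},{"dx":0,"dy":-60,"dz":0,"spin":0},{"dx":0,"dy":-60,"dz":0,"spin":0},{"dx":0,"dy":-60,"dz":0,"spin":0},{"dx":0,"dy":0,"dz":0,"spin":0}]' | sed -n 2,4p
python3 - <<'E'
from h import *
im,W,H,S,V,z=seg("top","t10.png")
Y=(H>18)&(H<35)&(S>100)&(W[...,1]<.3)
print("stack",*rect(Y&(z>.12),W))
print("yel",*rect(Y&(z>.045)&(z<.08)&(W[...,1]<0),W),"scr",rect((H>3)&(H<18)&(S>60)&(z>.06)&(z<.09)&(W[...,1]<.1),W),sep="\n")
E
```

```text
time_s: 36.55
tool_pos: [0.5213, 0.1932, 0.1325]
tcp_rot: [3.141, 0.0, 3.133]
ft_force: [-0.8, -0.2, 0.2]
opening: 0.0599
grip_force: 30.0
tool_pos: [0.5213, 0.1931, 0.1325]
tcp_rot: [3.142, 0.0, 3.133]
ft_force: [0.5, 0.5, 0.2]
tool_pos: [0.5225, 0.1935, 0.2748]
tcp_rot: [3.139, 0.004, 3.133]
ft_force: [0.3, -0.0, -0.3]
tool_pos: [0.5178, -0.0523, 0.2717]
tcp_rot: [-3.14, -0.001, 3.124]
ft_force: [0.8, 0.9, 0.1]
stack (2110, 194, 257, 520.5, 193.9, 90.0, 61.0, -0.5, 143.9)
yel
(1528, 493, 221, 583.7, -332.0, 89.8, 61.4, -2.3, 49.0)
(1600, 501, 300, 438.9, -338.1, 89.6, 61.8, -7.3, 48.9)
scr
[]
```

```bash
python3 -m jog '[{"dx":-13.7,"dy":-55,"dz":0,"spin":0},{"dx":-13.7,"dy":-55,"dz":0,"spin":0},{"dx":-13.7,"dy":-55,"dz":0,"spin":0},{"dx":-13.7,"dy":-55,"dz":5,"spin":0},{"dx":-13.7,"dy":-52,"dz":20,"spin":0.018}]' | sed -n 2,4p
python3 -m jog '[{"dx":0,"dy":0,"dz":0,"spin":0},{"dx":0,"dy":0,"dz":0,"spin":0},{"dx":0,"dy":0,"dz":0,"spin":0}]'| sed -n 1,4p
python3 -c "
from h import *
topface(.0515,-.331)"
```

```text
tool_pos: [0.5874, -0.319, 0.2468]
tcp_rot: [3.141, 0.001, 3.118]
ft_force: [0.5, 0.4, 0.2]
time_s: 39.35
tool_pos: [0.5862, -0.3169, 0.2475]
tcp_rot: [3.14, 0.001, 3.118]
ft_force: [-0.8, -0.2, -0.3]
face 11312 510.6580505371094 -337.7137756347656 237.46449279785156 70.73865509033203 0.5734065771102905 tcp [ 0.58613016 -0.31718859  0.24778852] 3.117857499193085
```

```bash
python3 -c "
from h import *
im,W,H,S,V,z=seg('wrist')
print(*rect((H>18)&(H<35)&(S>120)&(z>.042)&(z<.08),W),sep='\n')"
```

```text
(6712, 284, 68, 440.4, -338.6, 90.3, 59.6, -7.7, 51.5)
(4818, 296, 223, 584.1, -332.5, 89.5, 59.1, -1.4, 51.6)
```

```bash
python3 -m jog '[{"dx":2,"dy":-15,"dz":50,"spin":0},{"dx":0,"dy":0,"dz":60,"spin":0},{"dx":0,"dy":0,"dz":60,"spin":0},{"dx":0,"dy":0,"dz":42,"spin":0},{"dx":0,"dy":0,"dz":0,"spin":0}]' 0 | sed -n 2,4p
python3 -m jog '[{"dx":0,"dy":0,"dz":0,"spin":0},{"dx":0,"dy":0,"dz":0,"spin":0},{"dx":0,"dy":0,"dz":0,"spin":0},{"dx":0,"dy":0,"dz":0,"spin":0},{"dx":0,"dy":0,"dz":0,"spin":0}]' 1
python3 -m jog '[{"dx":0,"dy":0,"dz":-20,"spin":0},{"dx":0,"dy":0,"dz":-60,"spin":0},{"dx":0,"dy":0,"dz":-60,"spin":0},{"dx":0,"dy":0,"dz":-60,"spin":0},{"dx":0,"dy":0,"dz":-20,"spin":-0.018}]'
python3 -m jog '[{"dx":0,"dy":0,"dz":0,"spin":0},{"dx":0,"dy":0,"dz":0,"spin":0}]'
```

```text
tool_pos: [0.5813, -0.332, 0.0328]
tcp_rot: [3.139, -0.005, 3.116]
ft_force: [0.4, 0.5, 0.3]
time_s: 40.7
tool_pos: [0.5838, -0.3345, 0.0371]
tcp_rot: [-3.142, 0.002, 3.115]
ft_force: [-0.4, 1.5, 7.3]
opening: 0.0599
grip_force: 30.0
time_s: 41.32
tool_pos: [0.5836, -0.336, 0.2609]
tcp_rot: [-3.139, 0.006, 3.133]
ft_force: [-0.3, -1.1, -1.8]
opening: 0.0594
grip_force: 30.0
time_s: 41.58
tool_pos: [0.5819, -0.3334, 0.2532]
tcp_rot: [3.14, -0.003, 3.133]
ft_force: [-1.1, 0.5, -2.7]
opening: 0.0599
grip_force: 30.0
```

```bash
python3 -m jog '[{"dx":7.2,"dy":58.4,"dz":0,"spin":0},{"dx":7.2,"dy":58.4,"dz":0,"spin":0},{"dx":7.2,"dy":58.4,"dz":0,"spin":0},{"dx":7.2,"dy":58.4,"dz":0,"spin":0},{"dx":7.2,"dy":58.4,"dz":0,"spin":0}]' | sed -n 2,4p
python3 -m jog '[{"dx":7.2,"dy":58.4,"dz":0,"spin":0},{"dx":7.2,"dy":58.4,"dz":0,"spin":0},{"dx":7.2,"dy":58.4,"dz":0,"spin":0},{"dx":7.2,"dy":58.4,"dz":0,"spin":0},{"dx":0,"dy":0,"dz":0,"spin":0}]' | sed -n 2,4p
python3 -m jog '[{"dx":0,"dy":0,"dz":0,"spin":0},{"dx":0,"dy":0,"dz":0,"spin":0}]'
python3 -c "
from h import *
topface(.267)
topface(.267)"
```

```text
tool_pos: [0.5477, -0.0399, 0.2534]
tcp_rot: [-3.141, -0.004, 3.133]
ft_force: [0.2, -0.1, -1.7]
tool_pos: [0.5201, 0.1976, 0.2529]
tcp_rot: [-3.141, -0.004, -3.141]
ft_force: [0.1, -0.2, -1.9]
time_s: 43.08
tool_pos: [0.5226, 0.1897, 0.2548]
tcp_rot: [-3.14, -0.001, 3.13]
ft_force: [-0.2, -0.2, -1.3]
opening: 0.06
grip_force: 30.0
face 20366 521.9458618164062 190.37791442871094 62.20035171508789 87.34363555908203 89.31407165527344 tcp [0.52274651 0.18983595 0.25500983] 3.129805277225315
face 20274 522.1489868164062 190.49819946289062 62.59980392456055 87.50838470458984 89.15234375 tcp [0.52284482 0.19008629 0.25523781] 3.1300131225917136
```

```bash
python3 -m jog '[{"dx":1.5,"dy":2.4,"dz":30,"spin":0},{"dx":0,"dy":0,"dz":25,"spin":0},{"dx":0,"dy":0,"dz":4,"spin":0},{"dx":0,"dy":0,"dz":0,"spin":0},{"dx":0,"dy":0,"dz":0,"spin":0}]'
python3 -m jog '[{"dx":0,"dy":0,"dz":3,"spin":0},{"dx":0,"dy":0,"dz":3,"spin":0},{"dx":0,"dy":0,"dz":2,"spin":0},{"dx":0,"dy":0,"dz":2,"spin":0},{"dx":0,"dy":0,"dz":0,"spin":0}]'
```

```text
time_s: 43.8
tool_pos: [0.522, 0.1942, 0.1976]
tcp_rot: [3.141, 0.002, 3.132]
ft_force: [-0.2, -0.0, -0.4]
opening: 0.0595
grip_force: 30.0
time_s: 44.42
tool_pos: [0.5211, 0.1941, 0.1863]
tcp_rot: [-3.141, -0.0, 3.133]
ft_force: [-0.2, -0.2, -1.8]
opening: 0.0598
grip_force: 30.0
```

```bash
python3 -m jog '[{"dx":0,"dy":-0.5,"dz":1,"spin":0},{"dx":0,"dy":0,"dz":1,"spin":0},{"dx":0,"dy":0,"dz":0.8,"spin":0},{"dx":0,"dy":0,"dz":0.8,"spin":0},{"dx":0,"dy":0,"dz":0,"spin":0}]'
python3 -m jog '[{"dx":0,"dy":0,"dz":0,"spin":0},{"dx":0,"dy":0,"dz":0,"spin":0},{"dx":0,"dy":0,"dz":0,"spin":0},{"dx":0,"dy":0,"dz":0,"spin":0}]' 0 | sed -n 2,4p
python3 -m jog '[{"dx":0,"dy":0,"dz":-30,"spin":0},{"dx":0,"dy":0,"dz":-40,"spin":0},{"dx":0,"dy":0,"dz":-40,"spin":0},{"dx":0,"dy":0,"dz":-20,"spin":0},{"dx":0,"dy":0,"dz":0,"spin":0}]' | sed -n 2,4p
python3 -m jog '[{"dx":0,"dy":-60,"dz":0,"spin":0},{"dx":0,"dy":-60,"dz":0,"spin":0},{"dx":0,"dy":-60,"dz":0,"spin":0},{"dx":0,"dy":-60,"dz":0,"spin":0},{"dx":0,"dy":0,"dz":0,"spin":0}]' | sed -n 2,4p
python3 - <<'E'
from h import *
im,W,H,S,V,z=seg("top","t12.png")
Y=(H>18)&(H<35)&(S>100)&(W[...,1]<.3)
print("stack",*rect(Y&(z>.17),W))
print("yel",*rect(Y&(z>.045)&(z<.08)&(W[...,1]<0),W),"scr",rect((H>3)&(H<18)&(S>60)&(z>.06)&(z<.09)&(W[...,1]<.1),W),sep="\n")
E
```

```text
time_s: 45.05
tool_pos: [0.5211, 0.1937, 0.1828]
tcp_rot: [-3.142, -0.0, 3.133]
ft_force: [0.2, -0.5, -1.1]
opening: 0.0598
grip_force: 30.0
tool_pos: [0.5212, 0.1937, 0.1829]
tcp_rot: [3.141, 0.0, 3.133]
ft_force: [-0.5, 0.0, -1.2]
tool_pos: [0.522, 0.1939, 0.3142]
tcp_rot: [3.14, 0.003, 3.133]
ft_force: [-0.2, 0.2, 0.2]
tool_pos: [0.5177, -0.0518, 0.312]
tcp_rot: [-3.14, -0.001, 3.124]
ft_force: [-0.2, 1.0, -0.3]
stack (2424, 186, 255, 521.1, 194.1, 89.6, 61.2, -0.7, 193.8)
yel
(834, 509, 302, 437.1, -351.4, 89.7, 35.7, -7.9, 48.9)
scr
[]
```

```bash
python3 -m jog '[{"dx":15.2,"dy":-56,"dz":0,"spin":0},{"dx":15.2,"dy":-56,"dz":0,"spin":0},{"dx":15.2,"dy":-56,"dz":10,"spin":0},{"dx":15.2,"dy":-56,"dz":20,"spin":0},{"dx":15.2,"dy":-50,"dz":30,"spin":0.124}]' | sed -n 2,4p
python3 -m jog '[{"dx":0,"dy":0,"dz":0,"spin":0},{"dx":0,"dy":0,"dz":0,"spin":0},{"dx":0,"dy":0,"dz":0,"spin":0}]'| sed -n 1,4p
python3 -c "
from h import *
im,W,H,S,V,z=seg('wrist')
print(*rect((H>18)&(H<35)&(S>120)&(z>.042)&(z<.08),W),sep='\n')"
```

```text
tool_pos: [0.4414, -0.3198, 0.2519]
tcp_rot: [3.141, 0.001, 3.009]
ft_force: [0.3, 0.4, -0.3]
time_s: 47.85
tool_pos: [0.4422, -0.3177, 0.253]
tcp_rot: [3.141, 0.001, 3.013]
ft_force: [0.7, 1.1, -1.3]
(4692, 291, 223, 439.1, -338.8, 89.8, 58.9, -7.2, 51.6)
```

```bash
python3 -m jog '[{"dx":0.4,"dy":-21,"dz":50,"spin":0},{"dx":0,"dy":0,"dz":60,"spin":0},{"dx":0,"dy":0,"dz":60,"spin":0},{"dx":0,"dy":0,"dz":47,"spin":0},{"dx":0,"dy":0,"dz":0,"spin":0}]' 0 | sed -n 2,4p
python3 -m jog '[{"dx":0,"dy":0,"dz":0,"spin":0},{"dx":0,"dy":0,"dz":0,"spin":0},{"dx":0,"dy":0,"dz":0,"spin":0},{"dx":0,"dy":0,"dz":0,"spin":0},{"dx":0,"dy":0,"dz":0,"spin":0}]' 1
python3 -m jog '[{"dx":0,"dy":0,"dz":-20,"spin":0},{"dx":0,"dy":0,"dz":-62,"spin":0},{"dx":0,"dy":0,"dz":-62,"spin":0},{"dx":0,"dy":0,"dz":-62,"spin":0},{"dx":0,"dy":0,"dz":-62,"spin":0}]' | sed -n 2,4p
python3 -m jog '[{"dx":0,"dy":0,"dz":0,"spin":-0.124},{"dx":0,"dy":0,"dz":0,"spin":0},{"dx":0,"dy":0,"dz":0,"spin":0}]'
```

```text
tool_pos: [0.4366, -0.338, 0.0337]
tcp_rot: [3.139, -0.005, 3.011]
ft_force: [0.5, -0.5, 0.7]
time_s: 49.15
tool_pos: [0.4385, -0.3405, 0.0373]
tcp_rot: [3.141, 0.002, 3.009]
ft_force: [-1.3, 2.2, 9.5]
opening: 0.0599
grip_force: 30.0
tool_pos: [0.4364, -0.3404, 0.3068]
tcp_rot: [3.141, 0.0, 3.008]
ft_force: [1.8, -0.0, -1.4]
time_s: 50.15
tool_pos: [0.4367, -0.34, 0.3034]
tcp_rot: [3.141, -0.001, 3.13]
ft_force: [0.1, 0.1, -1.2]
opening: 0.06
grip_force: 30.0
```

```bash
python3 -m jog '[{"dx":-8.8,"dy":59,"dz":0,"spin":0},{"dx":-8.8,"dy":59,"dz":0,"spin":0},{"dx":-8.8,"dy":59,"dz":0,"spin":0},{"dx":-8.8,"dy":59,"dz":0,"spin":0},{"dx":-8.8,"dy":59,"dz":0,"spin":0}]' | sed -n 2,4p
python3 -m jog '[{"dx":-8.8,"dy":59,"dz":0,"spin":0},{"dx":-8.8,"dy":59,"dz":0,"spin":0},{"dx":-8.8,"dy":59,"dz":0,"spin":0},{"dx":-8.8,"dy":59,"dz":0,"spin":0},{"dx":0,"dy":0,"dz":0,"spin":0}]' | sed -n 2,4p
python3 -m jog '[{"dx":0,"dy":0,"dz":0,"spin":0},{"dx":0,"dy":0,"dz":0,"spin":0},{"dx":0,"dy":0,"dz":0,"spin":0}]'
python3 -c "
from h import *
z=telemetry.observe()['tool_pos'][2]+.0145
topface(z)"
```

```text
tool_pos: [0.4835, -0.044, 0.3033]
tcp_rot: [-3.141, -0.001, 3.131]
ft_force: [0.4, 0.5, -1.8]
tool_pos: [0.5204, 0.1955, 0.3022]
tcp_rot: [-3.14, -0.002, 3.139]
ft_force: [-0.8, 0.4, -2.2]
time_s: 51.78
tool_pos: [0.5214, 0.1884, 0.304]
tcp_rot: [3.141, -0.0, 3.13]
ft_force: [0.3, -0.2, -2.0]
opening: 0.06
grip_force: 30.0
face 20356 520.7501831054688 189.17713928222656 61.97676467895508 87.45404815673828 89.61455535888672 tcp [0.52138277 0.18873227 0.30400663] 3.1306654908890343
```

```bash
python3 -m jog '[{"dx":0.3,"dy":3.7,"dz":30,"spin":0},{"dx":0,"dy":0,"dz":24,"spin":0},{"dx":0,"dy":0,"dz":4,"spin":0},{"dx":0,"dy":0,"dz":0,"spin":0},{"dx":0,"dy":0,"dz":0,"spin":0}]'
python3 -m jog '[{"dx":0,"dy":0,"dz":3,"spin":0},{"dx":0,"dy":0,"dz":3,"spin":0},{"dx":0,"dy":0,"dz":2,"spin":0},{"dx":0,"dy":0,"dz":2,"spin":0},{"dx":0,"dy":0,"dz":0,"spin":0}]'
```

```text
time_s: 52.45
tool_pos: [0.5218, 0.1936, 0.247]
tcp_rot: [3.141, 0.002, 3.132]
ft_force: [0.1, -1.6, -2.2]
opening: 0.0594
grip_force: 30.0
time_s: 53.08
tool_pos: [0.521, 0.1936, 0.2357]
tcp_rot: [-3.141, -0.0, 3.133]
ft_force: [-0.2, -0.2, -1.1]
opening: 0.0598
grip_force: 30.0
```

```bash
python3 -m jog '[{"dx":0,"dy":0,"dz":1,"spin":0},{"dx":0,"dy":0,"dz":1,"spin":0},{"dx":0,"dy":0,"dz":0.8,"spin":0},{"dx":0,"dy":0,"dz":0.5,"spin":0},{"dx":0,"dy":0,"dz":0,"spin":0}]'
python3 -m jog '[{"dx":0,"dy":0,"dz":0,"spin":0},{"dx":0,"dy":0,"dz":0,"spin":0},{"dx":0,"dy":0,"dz":0,"spin":0},{"dx":0,"dy":0,"dz":0,"spin":0}]' 0 | sed -n 2,4p
python3 -m jog '[{"dx":0,"dy":0,"dz":-30,"spin":0},{"dx":0,"dy":0,"dz":-40,"spin":0},{"dx":0,"dy":0,"dz":-40,"spin":0},{"dx":0,"dy":0,"dz":0,"spin":0}]' | sed -n 2,4p
python3 -m jog '[{"dx":0,"dy":-60,"dz":0,"spin":0},{"dx":0,"dy":-60,"dz":0,"spin":0},{"dx":0,"dy":-60,"dz":0,"spin":0},{"dx":0,"dy":-60,"dz":0,"spin":0},{"dx":0,"dy":-60,"dz":0,"spin":0}]' | sed -n 2,4p
python3 -m jog '[{"dx":0,"dy":-60,"dz":0,"spin":0},{"dx":0,"dy":-60,"dz":0,"spin":0},{"dx":0,"dy":-60,"dz":0,"spin":0},{"dx":0,"dy":0,"dz":0,"spin":0},{"dx":0,"dy":0,"dz":0,"spin":0}]' | sed -n 1,4p
python3 - <<'E'
from h import *
im,W,H,S,V,z=seg("top","t14.png")
Y=(H>18)&(H<35)&(S>100)&(W[...,1]<.3)
print("stack",*rect(Y&(z>.22),W))
print("plug",*rect(Y&(z>.01)&(z<.03)&(W[...,1]<0),W))
print("scr",rect((H>3)&(H<18)&(S>60)&(z>.06)&(z<.09)&(W[...,1]<.1),W),"mat",rect((V<60)&(abs(z)<.008),W)[:6],sep="\n")
m=(V>130)&(S<60)&(z>.005)&(z<.07); m[:,:90]=0; m[:,265:]=0; m[:208]=0; m[318:]=0
print(*rect(m,W),sep="\n")
im,W,c=shot("scene","s14.png")
E
```

```text
time_s: 53.7
tool_pos: [0.5211, 0.1936, 0.2325]
tcp_rot: [-3.142, -0.0, 3.133]
ft_force: [-0.3, 0.0, -0.5]
opening: 0.06
grip_force: 30.0
tool_pos: [0.5211, 0.1936, 0.2326]
tcp_rot: [3.141, 0.0, 3.133]
ft_force: [-0.7, 1.3, -0.0]
tool_pos: [0.5227, 0.1939, 0.3456]
tcp_rot: [3.138, 0.005, 3.133]
ft_force: [-0.1, -0.4, -0.8]
tool_pos: [0.5176, -0.108, 0.3417]
tcp_rot: [3.141, -0.001, 3.133]
ft_force: [0.4, 0.0, 0.7]
time_s: 55.95
tool_pos: [0.5166, -0.2857, 0.3414]
tcp_rot: [3.141, -0.002, 3.132]
ft_force: [0.1, 0.4, 0.1]
stack (2788, 177, 253, 522.0, 194.0, 90.3, 61.2, -0.8, 243.8) (47, 587, 241, 516.7, -275.6, 19.0, 7.0, -10.1, 440.0) (62, 558, 257, 501.3, -247.8, 26.9, 2.3, 89.6, 433.5)
plug (543, 350, 182, 665.0, -74.5, 45.6, 44.2, -11.3, 16.9)
scr
[(304, 352, 272, 493.1, -69.4, 37.2, 23.5, -1.2, 68.6)]
mat
[(1392, 350, 274, 491.6, -70.7, 107.1, 76.5, -1.5, -0.4)]
(167, 117, 222, 593.2, 364.6, 28.5, 23.3, -3.4, 24.0)
(68, 221, 227, 580.2, 168.9, 47.8, 19.7, 59.8, 44.2)
(138, 113, 242, 555.8, 374.4, 25.7, 19.8, -9.1, 15.9)
(100, 111, 257, 529.2, 377.6, 19.0, 18.0, -1.1, 15.8)
(87, 119, 269, 505.5, 358.5, 24.8, 11.9, -5.8, 23.9)
(85, 112, 271, 501.9, 371.9, 24.0, 13.2, -0.9, 23.7)
(61, 194, 294, 456.4, 212.3, 49.8, 16.9, 68.2, 44.4)
(101, 125, 296, 455.6, 345.0, 24.7, 24.4, 3.5, 15.7)
(77, 108, 301, 446.6, 380.7, 24.4, 10.5, 3.2, 16.0)
```

View pics/s14.png

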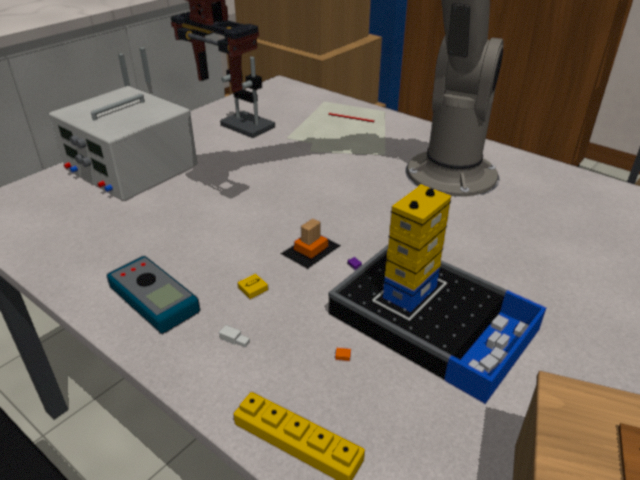

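The scene shows the tower of four at px (415,250), standing in the outline and fully locked, with its top at 244 mm. The scraper is on the mat at (312,240), within 2 mm of centre, the plug at (252,286) hasn't moved, and all chips are in the trough. I'm handing it in.

```bash
python3 -c "
from station import job
print(job.finish_job())"
```

```text
the job is handed in; nothing more can be done
None
```

I handed the job in at about 56 s: all 8 offcuts are in the trough, the blue box stands in the outline with the three yellow boxes locked on it, the scraper is back on its mat, and the plug has not moved; the judge gave no verdict.

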